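Close and tuck the paper-bay cover of an ECG recorder

ROBOT

A 6-joint arm with a two-finger parallel gripper is mounted at the origin on the work surface. World frame = base frame: x ahead of the robot, y to its left, z up, the work surface at z = 0. Lengths are in m, angles in rad, forces in N, time in s.
With the tool pointing down it reaches from about 0.4 to 0.825 m from the base axis. Payload 7 kg.
Tool frame: the origin (TCP) lies midway between the tips of the shut fingers; the grasp point (between the pads) lies 19 mm behind it; z points along the fingers, y is the line along which they close (so a half turn about z gives the same grasp; the last joint's range is limited). The gripper opens to 88 mm and grips with 3 to 60 N. Pads are 19 mm wide; open, the fingers measure 130 mm over their backs; the gripper's body (78 mm by 193 mm) begins 47 mm behind the grasp point.
Start: joints at [-1.013, 0.359, 0.012, 0, -1.224, -0.288], TCP at [0.18, -0.651, 0.199] pointing down, gripper open.
Joint ranges: [-3.07, 3.07], [-1.43, 2.12], [-1.02, 1.25], [-3.03, 1.67], [-3.05, -0], [-3.03, 3.03]. Speed limits (rad/s): [2.39, 2.39, 3.01, 3.14, 3.14, 3.14].

INTERFACE

Orientations are given as [roll, pitch, yaw] about the fixed x, y, z axes, in that order (R = Rz(yaw) Ry(pitch) Rx(roll)).
In Python, from station import telemetry, eyes, ticket, recognise, trace gives the robot as it stands. The module is installed in compiled form; this text tells all that it offers.
- The arm moves only by the tool servo_tool, never from a script. Its argument "series" is a list that holds one entry, the list of rows, each a list of 4 numbers: the shift along the tool's x, y, z in mm, then the turn about the tool's z in rad. In form: [[[x, y, z, roll], ...]]. A call has exactly 10 rows; each row shifts and turns the commanded pose from where the row before left it, along the tool's axes as they then stand; what a row does not reach is not made up. A row lasts 1/12 s, in which the tool goes at most 41.7 mm and 7.16 degrees, less where a joint would pass 70% of its speed; a pose out of reach is approached as far as the arm can. A call is refused whole if a number of a shift passes 41.7 or a number of a turn 0.125, either way. A call with a gripper value outside its range is refused whole. "claw" is the gripper's target within -1 to 1 (shut at 1, half-way at 0, fully open at -1), set as the call begins (left out, the last holds). The fingers move at their own pace and stop on an object; "grip_force" is the grip in N (left out, the last holds). Time passes only in rows, so rows that do not move let the fingers close, or fill a call up. It gives the time, the measured TCP pose, the force, the opening and the grip force at its end, in the units of the state.
- telemetry.get_state(): the state, without advancing time (a new reading comes with each control period).
- eyes.grab_frame(name): name is "scene" or "top" or "wrist"; returns the picture (480x640x3 uint8, red, green, blue); there is no depth.
- eyes.calibration(name): a dict with "mtx" (3x3 intrinsics, pixels), "rvec" (rotation vector, rad) and "tvec" (3), from world to camera coordinates, as OpenCV has them. Camera axes: x right, y down, z forward; pixel columns grow to the right and rows downward; lengths in m; the calibration is good to about 2 mm. The wrist camera is an equidistant fisheye: a pixel r from the principal point sees the ray r / f radians off the axis. A picture is of the moment at which its call begins: read the wrist's pose just before it. calibration takes no time and is no camera call; for the wrist camera it gives the pose at the moment of the call.
- ticket.job_done(): hands the job in; it is judged then, once.
Trained networks look in the newest picture that a camera, given by its name, has taken for a name from the list of things; names that differ only in an ending like _2 or _b are one class to them, and where a whole thing is asked for, a point or a joint stands for the part that bears it (a point fixed in the world has none). Each returns a list of dicts, best first, with "conf" (0 to 1); they miss things now and then, are a little off and sometimes report something else, mostly with a low value. They report only what shows in the picture. A call takes as long as a camera call. They do not tell look-alikes from the thing itself.
- recognise(camera, name): "position" ([x, y, z] in m, in world coordinates, good to about 4 mm: the middle of the surface that is visible of it).
- trace(camera, name): "mask" (480x640 bool, what is visible of it).
The state is a dict: "t": time; "q": joint angles; "qd": joint speeds; "joint_efforts": joint torques, N m; "eef_pos": TCP position; "ee_rot": TCP orientation; "force": force on the tool from outside, world axes, zero at the start; "moment": the same for the moment, N m; "width": finger opening in m; "gripper_force": force on a finger pad.
Only numpy, scipy, OpenCV 4.12 (cv2) and the standard library are available. Lean on these libraries where they do the work, as an engineer would, in place of code of your own. Each camera call takes 0.05 s, during which the arm holds its last target. There are 200 camera calls.

TASK

The paper has been changed: fold the recorder's open green cover over the paper bay, press it down, and push it along until its orange tongue is fully tucked under the blue lip and the cover stays shut by itself. Use the fingertips on the cover's outer side only, never touching its white inside face: nothing is pinched or lifted, the recorder stays where it stands, and the bottles and cup are left alone.

Things in the scene. Friction and masses are not known exactly. Their poses are not given: they have to be found in the camera images.
- recorder: the ECG recorder, pale box on a grey tub, 260 (x) x 320 (y) x 75 mm high, 3 to 4 kg, loose on rubber feet; origin at the centre of its underside, x points away from the robot, y to its left. Flat deck 75 mm above the table; paper bay with cover in the +y half, black screen and keys (up to 4 mm high) in the -y half
- bay_hinge (a point): middle of the cover's hinge axis, at (-35, 60, 78) mm in the recorder's frame; axes as the recorder. The hinge line runs along the recorder's y; the cover folds over away from the robot, towards recorder +x. The cover's green plate is 110 mm along the hinge, spans 12 to 90 mm from the hinge axis (slide in), and its outer face is 11 mm above the axis when shut
- cover_hinge (a joint): cover angle, rad: 0 = flat on the deck (stop), 1.57 = upright, beyond that it leans towards the robot (recorder -x), stop 2.3. Starts at 1.7 to 2.15. A weak spring (0.08 N m/rad, at rest at 1.95) lifts the cover again from flat when let go untucked; pushing it over takes 2 to 4 N
- cover_slide (a joint): how far the cover is slid out along its own length away from the hinge, m: 0 = in (starts 0 to 0.002), 0.014 = fully out (stop). Held only by about 4 N of friction, stays where it is left
- cover_well (a point): centre of the floor of the finger well in the cover's outer face; x points from the hinge towards the tongue, y along the hinge, z out of the outer face (up when shut). The well is 44 mm (x) by 80 mm (y), 6 mm deep, its centre 50 mm from the hinge (slide in), its floor 5 mm above the hinge axis when shut; a fingertip in it can push the cover along by its end wall, 22 mm from the centre
- tongue_tip (a point): middle of the outer end of the orange tongue, 104 mm from the hinge axis with the slide in; the tongue is 90 mm wide, 4 mm thick and stands 14 mm out of the plate; axes as cover_well
- lip_edge (a point): middle of the lower near edge of the blue lip fixed on the deck, 108 mm from the hinge axis; axes as the recorder. 100 mm along y, overhangs 14 mm, underside 12.5 and top 16.5 mm above the deck. Cover shut, slide in: the tongue ends 4 mm short of it; fully out: 10 mm under it, 3.5 mm play. Slid out before it is shut, the tongue lands on top of the lip
- cover_inside: the white inside face of the cover, 58 x 90 mm, a panel on the side that faces the paper; not to be touched; origin on the hinge axis (it slides with the cover)
- spray_bottle: pink spray bottle with grey trigger head, 74 mm wide (nozzle reaches 59 mm from the axis), 173 mm tall; origin at the centre of its underside; stands on the table beside the recorder
- steel_cup: steel cup, 72 mm wide, 85 mm tall; origin at the centre of its underside; beside the recorder
- gel_bottle: blue gel bottle with white cap, 52 mm wide, 130 mm tall; origin at the centre of its underside; beside the recorder
There are look-alikes about, which are no part of the job. Of the things that look like the steel_cup, the smaller one is meant. There is more than one size of the spray_bottle; the job needs the smaller.

How it is judged:
By the outcome, as a careful person would: the job done as asked, in the order asked, and still so for the second after the job is handed in, with the robot touching nothing.
It also fails if it takes over 40 s, if anything falls off the work surface, if the arm or the gripper's body presses on something with over 40 N, if the wrist force passes 120 N, or if a joint passes its speed limit or range.

## Working session

There is one attempt and no reset: what is moved stays moved. The work goes in short steps, Python scripts to look and compute and a tool call to move; the robot and the scene stay as the last step left them, time stands still between calls to the robot, and variables do not carry over. Pictures are saved under pics/ and viewed, at most 10 in all, crops included, and the job is handed in when it is done.

Besides the shell and the picture viewer there is one more tool, called after "Emit:" as a command line: name --argument value ..., lists and objects as JSON in quotes. servo_tool: Moves the arm, as the interface text tells. Its arguments: {"type":"object","properties":{"series":{"type":"array"},"claw":{"type":"number"},"grip_force":{"type":"number"}},"required":["series"]}

```bash
mkdir -p pics
python3 - <<'E'
from station import telemetry, eyes, recognise
import cv2,numpy as np
for c in ["scene","top"]:
    f=eyes.grab_frame(c); cv2.imwrite(f"pics/{c}0.png",f[:,:,::-1])
    for n in ["recorder","cover_well","tongue_tip","lip_edge","bay_hinge","cover_inside","spray_bottle","steel_cup","gel_bottle"]:
        try: print(c,n,[(np.round(d["position"],3).tolist(),round(d["conf"],2)) for d in recognise(c,n)][:4])
        except Exception as e: print(c,n,e)
    k=eyes.calibration(c);print(k)
s=telemetry.get_state();print(s)
E
```

```text
scene recorder [([0.631, 0.059, 0.083], 0.8), ([0.568, 0.118, 0.127], 0.38)]
scene cover_well [([0.565, 0.118, 0.13], 0.65)]
scene tongue_tip [([0.564, 0.12, 0.136], 0.81)]
scene lip_edge [([0.634, 0.065, 0.074], 0.81), ([0.661, 0.281, 0.06], 0.19)]
scene bay_hinge [([0.632, 0.061, 0.078], 0.82)]
scene cover_inside [([0.567, 0.113, 0.125], 0.7)]
scene spray_bottle [([0.529, -0.164, 0.105], 0.76), ([0.756, 0.235, 0.074], 0.68), ([0.563, -0.322, 0.144], 0.66)]
scene steel_cup [([0.663, 0.28, 0.06], 0.86), ([0.683, 0.408, 0.082], 0.64)]
scene gel_bottle [([0.756, 0.234, 0.073], 0.57)]
{'mtx': array([[527.51437302,   0.        , 320.88380996],
       [  0.        , 527.51437302, 241.76588453],
       [  0.        ,   0.        ,   1.        ]]), 'rvec': array([ 1.52134053,  1.9181091 , -0.90014974]), 'tvec': array([ 0.1087741 , -0.31013556,  1.61206744])}
top recorder [([0.589, 0.038, 0.069], 0.55)]
top cover_well [([0.563, 0.115, 0.141], 0.79)]
top tongue_tip [([0.556, 0.115, 0.142], 0.92)]
top lip_edge [([0.596, 0.031, 0.08], 0.88), ([0.649, 0.289, 0.032], 0.34), ([0.502, -0.16, 0.11],
[... 757 characters left out ...]
02672585, 0.60564593, 1.40702534])}
{'t': 1.0, 'q': array([-1.01289873e+00,  3.58621708e-01,  1.18743048e-02, -2.51910306e-05,
       -1.22415160e+00, -2.88094362e-01]), 'qd': array([ 0.00225484, -0.0006331 ,  0.0008142 , -0.00068833, -0.00061882,
        0.00138954]), 'joint_efforts': array([ 5.90574382e-05, -5.82392228e+01,  2.93300790e+01,  7.00242341e+00,
        1.23679408e-02, -2.02257905e-05]), 'eef_pos': array([ 0.17987675, -0.65052889,  0.19913145]), 'ee_rot': array([ 3.14148748e+00, -6.45836456e-06, -2.87179798e+00]), 'force': array([-0.06015266, -0.25053878,  0.32476975]), 'moment': array([-0.0119969 , -0.05582948,  0.0301896 ]), 'gripper_force': 0.0, 'width': 0.08765634752359698}
```

View pics/scene0.png

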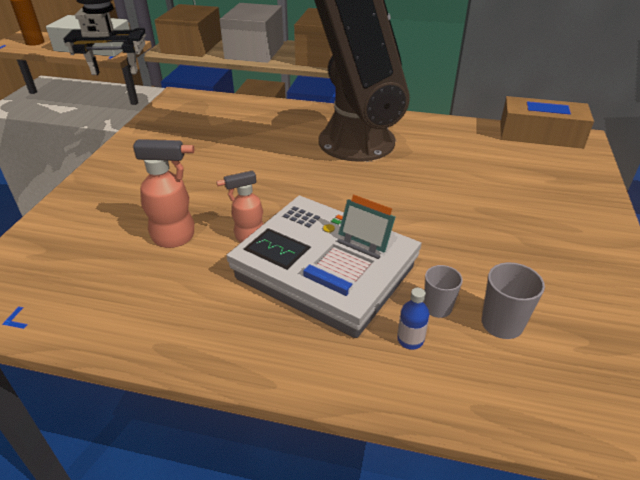

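View pics/top0.png

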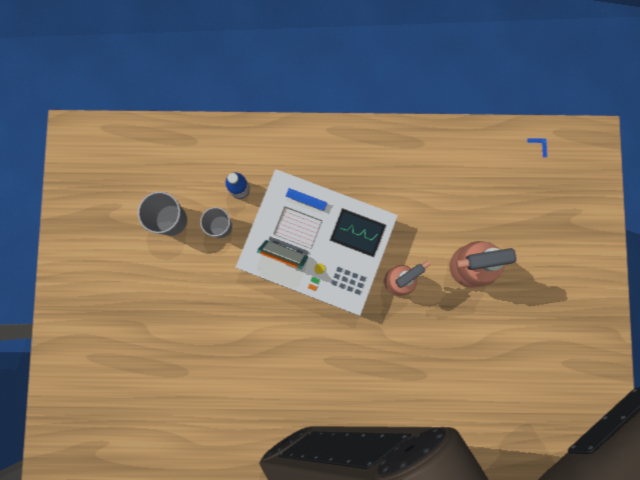

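The top view shows the deck corners at about (275,170), (397,215), (361,315) and (237,268), with the blue lip near (307,199). The cover leans towards the robot at about (283,250), with the orange tongue behind it. The scene view agrees: blue lip at (328,279), cover at (367,225), tongue at (372,204), small spray bottle close to the -y side, and cup and gel bottle close to the +y side.

```bash
cat > h.py <<'E'
import numpy as np,cv2
from station import telemetry, eyes, recognise, trace
def ray(c,uv):
    k=eyes.calibration(c);R=cv2.Rodrigues(k["rvec"])[0];o=-R.T@k["tvec"]
    d=R.T@np.linalg.inv(k["mtx"])@np.r_[uv,1];return o,d
def onz(c,uv,z):
    o,d=ray(c,uv);return o+d*(z-o[2])/d[2]
def proj(c,P):
    k=eyes.calibration(c);return cv2.projectPoints(np.atleast_2d(P).astype(float),k["rvec"],k["tvec"],k["mtx"],None)[0][:,0]
def tri(a,b):
    (o1,d1),(o2,d2)=a,b;A=np.c_[d1,-d2];s=np.linalg.lstsq(A,o2-o1,rcond=None)[0]
    p,q=o1+s[0]*d1,o2+s[1]*d2;return (p+q)/2,np.linalg.norm(p-q)
E
python3 - <<'E'
from h import *
t=cv2.imread("pics/top0.png");s=cv2.imread("pics/scene0.png")
C=np.array([onz("top",p,.075) for p in [(275,170),(397,215),(361,315),(237,268)]])
print(C.round(3),[np.linalg.norm(C[i]-C[i-1]).round(3) for i in range(4)])
cen=C.mean(0)
e=(C[0]-C[1])+(C[3]-C[2]);yaw=np.arctan2(-e[0],e[1]);print("cen",cen,"yaw",yaw)
def blob(img,lo,hi,box):
    h=cv2.cvtColor(img,cv2.COLOR_BGR2HSV);m=cv2.inRange(h,lo,hi);z=np.zeros_like(m);x0,y0,x1,y1=box;z[y0:y1,x0:x1]=m[y0:y1,x0:x1]
    ys,xs=np.nonzero(z);return np.r_[xs.mean(),ys.mean()],len(xs),cv2.minAreaRect(np.c_[xs,ys].astype(np.float32))
bt=blob(t,(105,150,80),(125,255,255),(280,180,335,215));bs=blob(s,(105,150,80),(125,255,255),(295,255,360,300))
print(bt,bs);print("lip tri",tri(ray("top",bt[0]),ray("scene",bs[0])),onz("top",bt[0],.0915),onz("top",bt[2][0],.0915))
ot=blob(t,(5,150,100),(18,255,255),(250,220,310,275));os_=blob(s,(5,150,100),(18,255,255),(340,190,400,222))
print(ot,os_,tri(ray("top",ot[0]),ray("scene",os_[0])))
E
```

```text
[[ 0.774  0.142  0.075]
 [ 0.666 -0.157  0.075]
 [ 0.423 -0.071  0.075]
 [ 0.532  0.228  0.075]] [np.float64(0.257), np.float64(0.318), np.float64(0.257), np.float64(0.318)]
cen [0.59871966 0.03558964 0.075     ] yaw -0.34810560785800787
(array([305.99690402, 199.05263158]), 323, ((305.9794616699219, 199.05477905273438), (39.79399490356445, 8.07583999633789), 20.556045532226562)) (array([327.64194373, 277.52429668]), 391, ((326.6299133300781, 278.9334716796875), (48.605411529541016, 11.763787269592285), 24.227745056152344))
lip tri (array([0.7001213 , 0.06505661, 0.08604386]), np.float64(0.0014572017415591938)) [0.69918778 0.06418515 0.0915    ] [0.69918202 0.06422716 0.0915    ]
(array([279.47008547, 259.23931624]), 117, ((279.0344543457031, 258.9137878417969), (38.624629974365234, 3.1568217277526855), 21.801410675048828)) (array([370.53030303, 204.5       ]), 330, ((365.0467529296875, 204.65850830078125), (23.65268898010254, 52.74650955200195), 84.17366027832031)) (array([0.54620417, 0.12037001, 0.16101798]), np.float64(0.0006126201971074978))
```

Run:
```python
import cv2
t=cv2.imread("pics/top0.png")[160:325,225:425];s=cv2.imread("pics/scene0.png")[180:340,220:430]
cv2.imwrite("pics/c.png",cv2.vconcat([cv2.resize(t,(400*2-240,300)),cv2.resize(s,(560,300))]))
```

```text
(no output)
```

View pics/c.png

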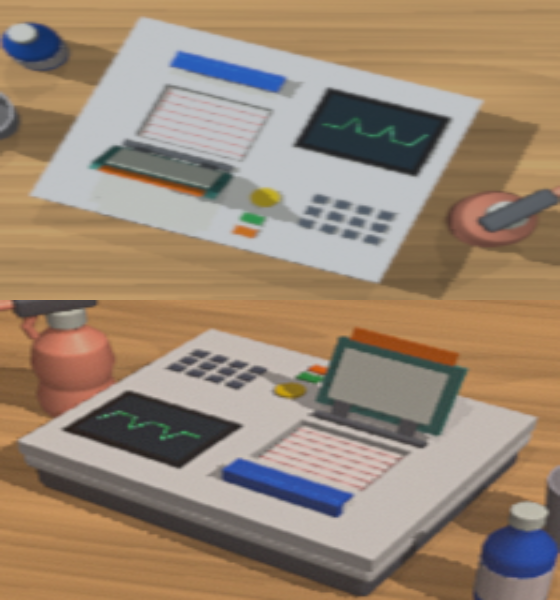

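Emit:
servo_tool --series '[[[0,0,-12,0.1236],[0,0,-12,0.1236],[0,0,-12,0.1236],[0,0,-12,0.1236],[0,0,-12,0.1236],[-2,40,0,0],[-2,40,0,0],[-2,40,0,0],[-2,40,0,0],[-2,40,0,0]]]' --claw 1 --grip_force 20

```text
t: 1.83
eef_pos: [0.2577, -0.4644, 0.2591]
ee_rot: [-3.141, 0.0, 2.793]
force: [1.0, 0.2, 0.3]
width: 0.0267
gripper_force: 0.0
```

Emit:
servo_tool --series '[[[-2,40,0,0],[-2,40,0,0],[-2,40,0,0],[-2,40,0,0],[-2,40,0,0],[-2,40,0,0],[-2,40,0,0],[-2,40,0,0],[-2,40,0,0],[-2,40,0,0]]]'

```text
t: 2.67
eef_pos: [0.4131, -0.0948, 0.2598]
ee_rot: [3.141, 0.001, 2.794]
force: [1.0, -0.0, 0.3]
width: 0.0007
gripper_force: 0.0
```

Emit:
servo_tool --series '[[[-2,38,0,0],[-2,38,0,0],[-2,38,0,0],[-2,38,0,0],[-2,38,0,0],[-2,38,0,0],[0,19,0,0],[0,0,-10,0],[0,0,0,0],[0,0,0,0]]]'

```text
t: 3.5
eef_pos: [0.5084, 0.1311, 0.2695]
ee_rot: [3.141, 0.001, 2.794]
force: [1.2, -0.2, -0.2]
width: 0.0002
gripper_force: 0.0
```

Run:
```python
from h import *
s=telemetry.get_state();print(s["eef_pos"],s["ee_rot"],s["t"])
k=eyes.calibration("wrist");print(k)
f=eyes.grab_frame("wrist");cv2.imwrite("pics/w1.png",f[:,:,::-1])
R=cv2.Rodrigues(k["rvec"])[0]
yaw=-.348;rx=np.r_[np.cos(yaw),np.sin(yaw),0];ry=np.r_[-np.sin(yaw),np.cos(yaw),0]
H=np.r_[.5876,.1038,.078]
for n,p in dict(hl=H+ry*.055,hr=H-ry*.055,lipn=H+rx*.108+np.r_[0,0,.0135],lipl=H+rx*.108+ry*.05+np.r_[0,0,.0135],cl=H-rx*.095+ry*.1-np.r_[0,0,.003],tip=H-rx*.0505+np.r_[0,0,.091]).items():
    c=R@p+k["tvec"];th=np.arctan2(np.hypot(c[0],c[1]),c[2]);ph=np.arctan2(c[1],c[0]);r=th*k["mtx"][0,0]
    print(n,(k["mtx"][:2,2]+r*np.r_[np.cos(ph),np.sin(ph)]).round(0))
```

```text
[0.50841676 0.1311264  0.26952961] [3.14099283e+00 5.14894591e-04 2.79357695e+00] 3.5
{'mtx': array([[371.64829954,   0.        , 314.03342612],
       [  0.        , 371.64829954, 236.75857227],
       [  0.        ,   0.        ,   1.        ]]), 'rvec': array([-2.37341965, -1.66496398, -0.24061236]), 'tvec': array([-0.29556018, -0.47048663,  0.33677321])}
hl [365. 280.]
hr [266. 280.]
lipn [316. 367.]
lipl [357. 366.]
cl [410. 195.]
tip [317. 267.]
```

View pics/w1.png

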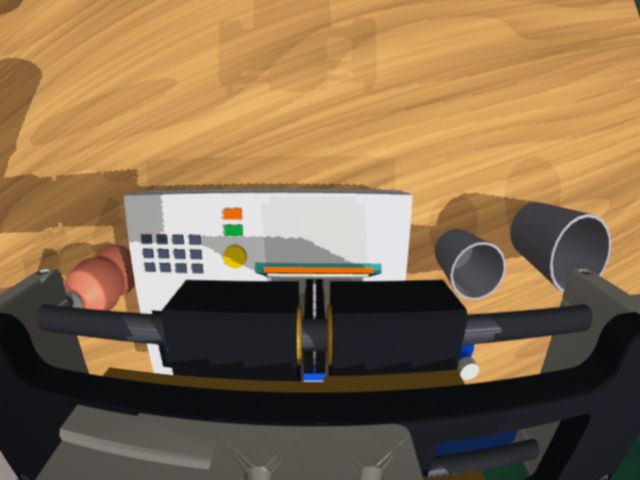

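The wrist view confirms the pose: the orange tongue is at about (318,270), predicted (317,267), and the deck corner is at (410,193), predicted (410,195). The fingers are on the robot side of the cover, so I can descend.

Emit:
servo_tool --series '[[[0,0,30,0],[0,0,30,0],[0,0,30,0],[0,0,30,0],[0,0,17,0],[0,0,0,0],[0,0,0,0],[0,0,0,0],[0,0,0,0],[0,0,0,0]]]'

```text
t: 4.38
eef_pos: [0.5092, 0.1316, 0.1337]
ee_rot: [3.139, 0.002, 2.793]
force: [-0.8, -0.1, -0.6]
width: 0.0001
gripper_force: 0.0
```

Run:
```python
from h import *
s=telemetry.get_state();print(s["eef_pos"],s["force"],s["t"])
f=eyes.grab_frame("scene");g=f[130:310,240:460,::-1];cv2.imwrite("pics/s2.png",cv2.resize(g,None,fx=3,fy=3))
yaw=-.348;rx=np.r_[np.cos(yaw),np.sin(yaw),0];ry=np.r_[-np.sin(yaw),np.cos(yaw),0];H=np.r_[.5876,.1038,.078]
d=s["eef_pos"]-H;print("TCP rel hinge",d@rx,d@ry,d[2])
for th in np.arange(2.0,-.01,-.2):
    for sx in (58,):
        x=sx*np.cos(th)-5*np.sin(th);z=sx*np.sin(th)+5*np.cos(th);print(round(th,1),"TCP",round(x-9.5,1),round(z,1))
```

```text
[0.50917152 0.13159779 0.13371729] [-0.78444871 -0.07710724 -0.55493984] 4.3833
TCP rel hinge -0.08320677073234348 -0.0006140598290471297 0.05571728529602345
2.0 TCP -38.2 50.7
1.8 TCP -27.5 55.3
1.6 TCP -16.2 57.8
1.4 TCP -4.6 58.0
1.2 TCP 6.9 55.9
1.0 TCP 17.6 51.5
0.8 TCP 27.3 45.1
0.6 TCP 35.5 36.9
0.4 TCP 42.0 27.2
0.2 TCP 46.4 16.4
0.0 TCP 48.5 5.0
```

View pics/s2.png

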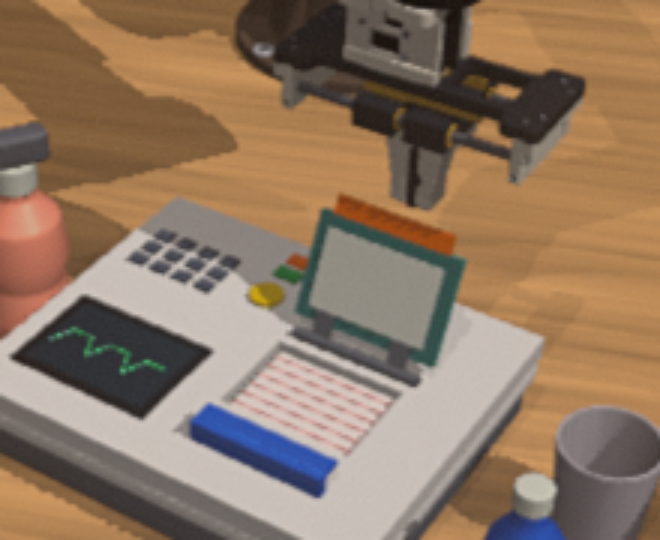

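Emit:
servo_tool --series '[[[-11,0,0.5,0],[-11,0,0.5,0],[-5.5,0,0.5,0],[-5.5,0,0,0],[-5.5,0,0,0],[-5.5,0,0,0],[-5.5,0,0,0],[-5.5,0,0,0],[-5.5,0,0,0],[-5.5,0,0,0]]]'

```text
t: 5.27
eef_pos: [0.5708, 0.1085, 0.1306]
ee_rot: [-3.141, -0.0, 2.793]
force: [-1.6, 0.7, -0.1]
width: 0.0004
gripper_force: 0.6
```

```bash
cat >> h.py <<'E'
yaw=-.348;rx=np.r_[np.cos(yaw),np.sin(yaw),0];ry=np.r_[-np.sin(yaw),np.cos(yaw),0];H=np.r_[.5876,.1038,.078]
def rep(name=None,cam="scene",box=(240,130,460,310)):
    s=telemetry.get_state();d=s["eef_pos"]-H;print("TCP rel hinge",(1e3*np.r_[d@rx,d@ry,d[2]]).round(1),"F rx,ry,z",np.round([s["force"]@rx,s["force"]@ry,s["force"][2]],1),s["t"])
    if name:
        f=eyes.grab_frame(cam);x0,y0,x1,y1=box;cv2.imwrite(f"pics/{name}.png",cv2.resize(f[y0:y1,x0:x1,::-1],None,fx=3,fy=3))
E
python3 -c "
from h import *
rep('s3')"
```

```text
TCP rel hinge [-17.4  -1.3  52.6] F rx,ry,z [-1.7  0.1 -0.1] 5.2667
```

View pics/s3.png

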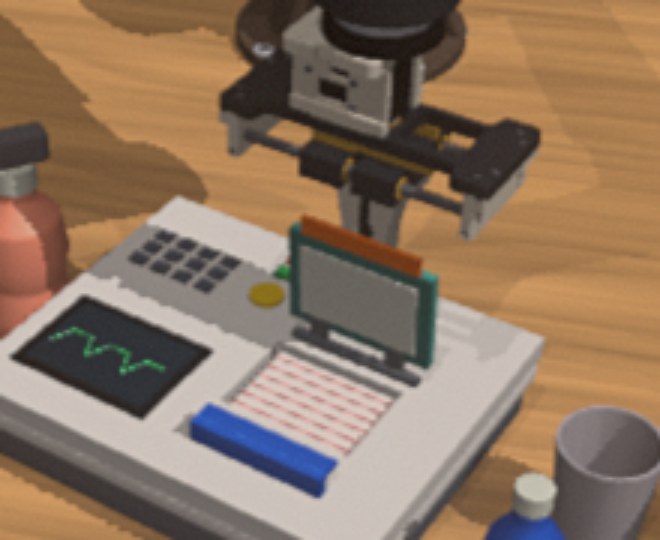

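The cover is now about upright, with its tongue at crop (360,245). The finger is behind it on the outer side and carrying 1.7 N. Next I follow the arc over.

Emit:
servo_tool --series '[[[-6,0,-1,0],[-6,0,-0.4,0],[-5.5,0,0.7,0],[-5,0,1.3,0],[-5,0,1.7,0],[-5,0,2.3,0],[-4.5,0,2.7,0],[-4.5,0,3.1,0],[-4,0,3.7,0],[-4,0,3.9,0]]]'

```text
t: 6.15
eef_pos: [0.6175, 0.0917, 0.1123]
ee_rot: [3.141, 0.0, 2.793]
force: [-0.0, -0.2, 2.0]
width: 0.0006
gripper_force: 0.9
```

```bash
python3 -c "
from h import *
rep('s4')"
```

```text
TCP rel hinge [32.2 -1.2 34.3] F rx,ry,z [ 0.1 -0.2  2. ] 6.15
```

View pics/s4.png

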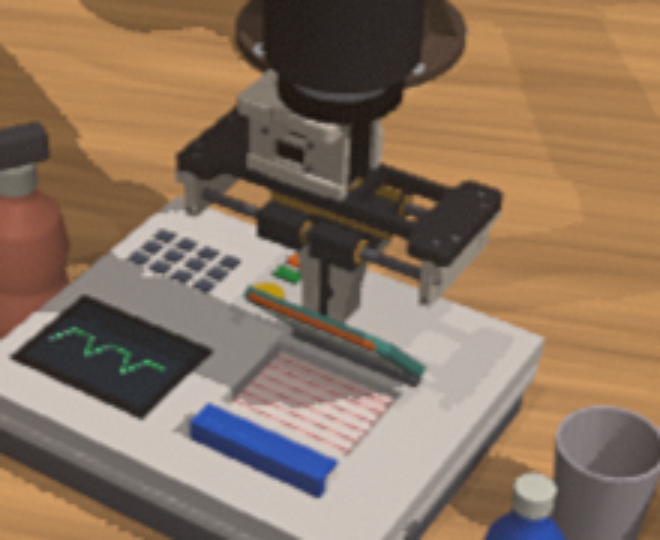

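The cover is folding well: tongue at crop (320,330), and the fingertip is in the well at about 2 N. I continue down to shut.

Emit:
servo_tool --series '[[[-3,0,4.2,0],[-3,0,4.7,0],[-2.2,0,4.8,0],[-1.9,0,5.2,0],[-1.2,0,5,0],[-0.5,0,4.2,0],[0,0,2,0],[0,0,0,0],[0,0,0,0],[0,0,0,0]]]'

```text
t: 7.03
eef_pos: [0.6277, 0.0879, 0.0826]
ee_rot: [-3.141, -0.0, 2.793]
force: [-0.7, 0.1, 1.0]
width: 0.0005
gripper_force: 0.4
```

```bash
python3 -c "
from h import *
rep('s5')"
```

```text
TCP rel hinge [43.2 -1.3  4.6] F rx,ry,z [-0.7 -0.1  1. ] 7.0333
```

View pics/s5.png

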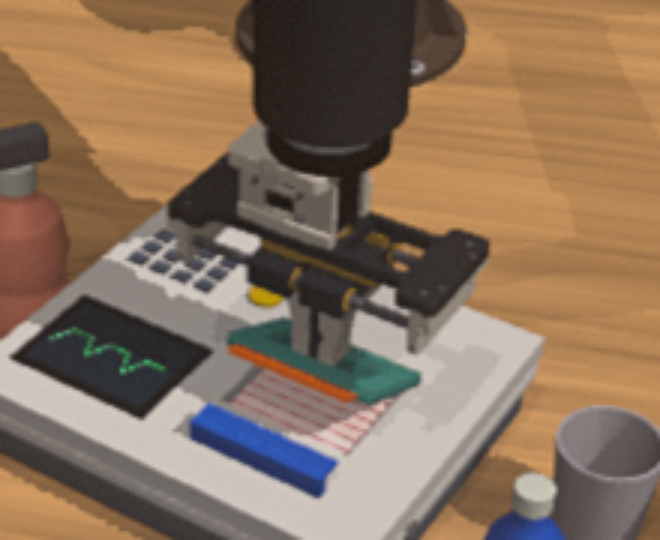

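The picture shows the cover nearly down, but the tongue at crop (290,372) still looks well short of the blue lip at crop (260,445). I'll measure that.

Run:
```python
from h import *
f=eyes.grab_frame("scene")[:,:,::-1]
h=cv2.cvtColor(np.ascontiguousarray(f),cv2.COLOR_BGR2HSV);m=cv2.inRange(h,(5,150,80),(18,255,255));m[:235]=0;m[275:]=0;m[:,:310]=0;m[:,370:]=0
ys,xs=np.nonzero(m);r=cv2.minAreaRect(np.c_[xs,ys].astype(np.float32));print("orange px",cv2.boxPoints(r).round(0).tolist(),xs.mean(),ys.mean(),len(xs))
up=np.r_[0,0,1]
for th in (0,.1,.2,.3,.4):
    a=np.cos(th)*rx+np.sin(th)*up;n=-np.sin(th)*rx+np.cos(th)*up
    print(th,proj("scene",[H+a*.104+n*.004+ry*.045,H+a*.104+n*.004-ry*.045,H+a*.104+n*.004]).round(1).tolist())
print("lip near top edge pred",proj("scene",[H+rx*.108+ry*.05+up*.0135,H+rx*.108-ry*.05+up*.0135,H+rx*.122+ry*.05+up*.0135,H+rx*.122-ry*.05+up*.0135,]).round(1).tolist())
m=cv2.inRange(h,(105,150,80),(125,255,255));m[:255]=0;m[300:]=0;m[:,:295]=0;m[:,360:]=0;ys,xs=np.nonzero(m);print(cv2.boxPoints(cv2.minAreaRect(np.c_[xs,ys].astype(np.float32))).tolist())
```

```text
orange px [[316.0, 247.0], [318.0, 244.0], [358.0, 261.0], [357.0, 264.0]] 337.2201257861635 254.0754716981132 159
0 [[350.3, 283.0], [311.5, 265.8], [330.5, 274.2]]
0.1 [[350.7, 278.8], [311.7, 261.6], [330.8, 270.1]]
0.2 [[351.4, 274.3], [312.2, 257.2], [331.4, 265.6]]
0.3 [[352.4, 269.6], [312.9, 252.6], [332.3, 260.9]]
0.4 [[353.7, 264.6], [314.0, 247.8], [333.5, 256.1]]
lip near top edge pred [[351.6, 281.6], [308.2, 262.4], [347.9, 285.9], [304.2, 266.4]]
[[302.03900146484375, 274.2487487792969], [307.1317138671875, 263.2146301269531], [351.33172607421875, 283.6146545410156], [346.239013671875, 294.6487731933594]]
```

Run:
```python
from h import *
s=telemetry.get_state();print(proj("scene",s["eef_pos"]),proj("scene",s["eef_pos"]+[0,0,.03]),proj("top",s["eef_pos"]))
print("hinge",proj("scene",[H+ry*.055,H-ry*.055]),"orange at z=.082:",[((onz("scene",(337.2,254),z)-H)@rx).round(4) for z in (.082,.1,.12)])
a=eyes.grab_frame("scene")[200:310,270:400,::-1];b=eyes.grab_frame("top")[160:325,225:425,::-1]
cv2.imwrite("pics/c6.png",cv2.hconcat([cv2.resize(a,(455,385),interpolation=2),cv2.resize(b,(345,385))]))
```

```text
[[345.98593197 256.5624042 ]] [[346.42970339 245.29715625]] [[295.81084993 228.7408032 ]]
hinge [[380.3248357  256.47900218]
 [334.77705449 237.91513154]] orange at z=.082: [np.float64(0.0456), np.float64(0.0633), np.float64(0.083)]
```

View pics/c6.png

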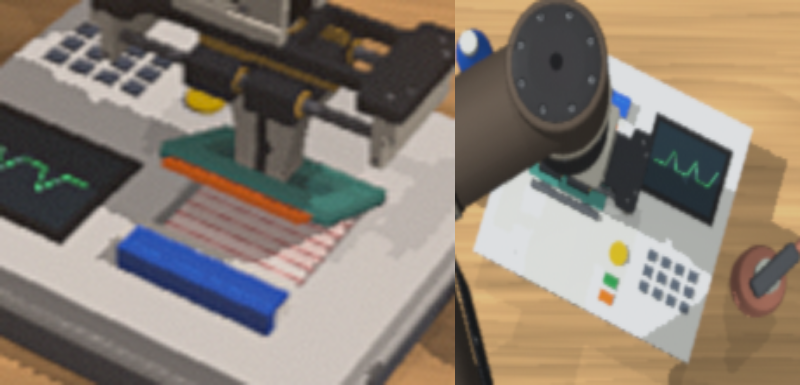

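Run:
```python
from h import *
print(proj("scene",[[.5092,.1316,.1337],[.5092,.1316,.1537],[.5092,.1316,.1737]]))
tip=H+rx*(-.050)+np.r_[0,0,.092]
print("tongue",proj("scene",[tip,tip+ry*.045,tip-ry*.045]))
s=telemetry.get_state();print(s["q"].round(3),s["ee_rot"],s["force"],s["moment"])
```

```text
[[377.59213702 205.73900173]
 [378.2377247  198.01402574]
 [378.89837073 190.10886462]]
tongue [[371.30644609 199.38841505]
 [390.98792155 206.45511965]
 [352.30434218 192.56564126]]
[ 0.446  0.385 -0.231 -0.    -0.954 -2.365] [ 3.14157047e+00 -2.46965044e-04  2.79338619e+00] [-0.91959486 -0.11962507  0.83108423] [0.1173367  0.21962558 0.00109035]
```

In the first scene view the fingertip shows at (378,199), where the reported TCP projects to (378,206). So the real tip is about 17 mm higher than reported, which explains the cover resting at about 0.4 rad. I'll go down further, watching the force.

Emit:
servo_tool --series '[[[-0.5,0,3,0],[-0.5,0,3,0],[-0.5,0,3,0],[0,0,2.5,0],[0,0,1.5,0],[0,0,0,0],[0,0,0,0],[0,0,0,0],[0,0,0,0],[0,0,0,0]]]'

```text
t: 8.07
eef_pos: [0.6292, 0.0874, 0.0695]
ee_rot: [-3.141, -0.0, 2.793]
force: [-0.1, 0.7, 1.0]
width: 0.0003
gripper_force: 0.5
```

```bash
cat >> h.py <<'E'
def orange():
    f=np.ascontiguousarray(eyes.grab_frame("scene")[:,:,::-1]);h=cv2.cvtColor(f,cv2.COLOR_BGR2HSV)
    for lo,hi,n in (((5,150,60),(18,255,255),"orange"),((105,150,80),(125,255,255),"blue")):
        m=cv2.inRange(h,lo,hi);m[:235]=0;m[300:]=0;m[:,:295]=0;m[:,370:]=0;ys,xs=np.nonzero(m)
        if len(xs)>3: print(n,len(xs),cv2.boxPoints(cv2.minAreaRect(np.c_[xs,ys].astype(np.float32))).round(0).tolist(),xs.mean().round(1),ys.mean().round(1))
        else: print(n,len(xs))
E
python3 -c "
from h import *
rep();orange()"
```

```text
TCP rel hinge [44.7 -1.3 -8.5] F rx,ry,z [-0.4  0.6  1. ] 8.0667
orange 226 [[313.0, 255.0], [354.0, 237.0], [367.0, 267.0], [326.0, 285.0]] 334.8 263.3
blue 480 [[302.0, 275.0], [307.0, 263.0], [351.0, 283.0], [346.0, 295.0]] 326.9 278.1
```

Emit:
servo_tool --series '[[[0,0,1,0],[0,0,1,0],[0,0,1,0],[0,0,1,0],[0,0,0.5,0],[0,0,0,0],[0,0,0,0],[0,0,0,0],[0,0,0,0],[0,0,0,0]]]'

```text
t: 8.95
eef_pos: [0.6294, 0.0874, 0.065]
ee_rot: [-3.142, -0.0, 2.793]
force: [-0.3, -0.4, 1.7]
width: 0.0007
gripper_force: 0.9
```

```bash
python3 -c "
from h import *
rep('s7',box=(280,200,400,300));orange()"
```

```text
TCP rel hinge [ 44.9  -1.2 -13. ] F rx,ry,z [-0.1 -0.5  1.7] 8.95
orange 255 [[313.0, 259.0], [355.0, 235.0], [372.0, 266.0], [330.0, 289.0]] 334.8 266.5
blue 479 [[302.0, 274.0], [307.0, 263.0], [351.0, 283.0], [346.0, 295.0]] 326.9 278.1
```

View pics/s7.png

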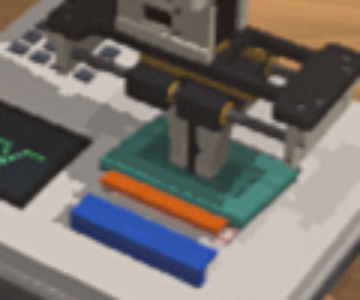

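The view shows the cover almost flat: the tongue runs from crop (105,180) to (230,230), just short of the blue lip, and the fingertip is in the well at (200,170). I press on until the force rises.

Emit:
servo_tool --series '[[[0,0,1,0],[0,0,0.5,0],[0,0,0.5,0],[0,0,0.5,0],[0,0,0.5,0],[0,0,0,0],[0,0,0,0],[0,0,0,0],[0,0,0,0],[0,0,0,0]]]'

```text
t: 9.88
eef_pos: [0.6293, 0.0873, 0.062]
ee_rot: [-3.142, -0.0, 2.793]
force: [1.4, 0.0, 2.3]
width: 0.0005
gripper_force: 1.0
```

```bash
python3 -c "
from h import *
rep();orange()"
```

```text
TCP rel hinge [ 44.9  -1.2 -16. ] F rx,ry,z [1.3 0.5 2.3] 9.8833
orange 252 [[312.0, 261.0], [356.0, 236.0], [374.0, 267.0], [330.0, 292.0]] 334.2 268.7
blue 478 [[302.0, 275.0], [307.0, 263.0], [351.0, 283.0], [346.0, 295.0]] 327.0 278.1
```

Emit:
servo_tool --series '[[[0,0,0.5,0],[0,0,0.5,0],[0,0,0.5,0],[0,0,0.5,0],[0,0,0,0],[0,0,0,0],[0,0,0,0],[0,0,0,0],[0,0,0,0],[0,0,0,0]]]'

```text
t: 10.77
eef_pos: [0.6294, 0.0873, 0.06]
ee_rot: [-3.142, -0.0, 2.793]
force: [1.6, 0.1, 2.4]
width: 0.0004
gripper_force: 1.0
```

```bash
python3 -c "
from h import *
rep();orange()"
```

```text
TCP rel hinge [ 44.9  -1.2 -18. ] F rx,ry,z [1.4 0.6 2.4] 10.7667
orange 261 [[312.0, 262.0], [356.0, 236.0], [375.0, 267.0], [331.0, 293.0]] 334.3 269.5
blue 488 [[302.0, 275.0], [307.0, 263.0], [351.0, 283.0], [346.0, 295.0]] 326.9 278.1
```

Emit:
servo_tool --series '[[[0,0,0.5,0],[0,0,0.5,0],[0,0,0.5,0],[0,0,0.5,0],[0,0,0,0],[0,0,0,0],[0,0,0,0],[0,0,0,0],[0,0,0,0],[0,0,0,0]]]'

```text
t: 11.65
eef_pos: [0.6294, 0.0873, 0.058]
ee_rot: [-3.142, -0.0, 2.793]
force: [1.9, -0.8, 2.7]
width: 0.0006
gripper_force: 1.1
```

```bash
python3 -c "
from h import *
rep();orange()
for n in ('top','scene'):
  for th in (0,.05,.1):
    a=np.cos(th)*rx+np.sin(th)*np.r_[0,0,1];b=-np.sin(th)*rx+np.cos(th)*np.r_[0,0,1]
    print(n,th,proj(n,[H+a*.104+b*.006,H+a*.104+b*.002,H+a*.09+b*.006]).round(1).tolist())"
```

```text
TCP rel hinge [ 44.9  -1.2 -20. ] F rx,ry,z [ 2.1 -0.1  2.7] 11.65
orange 229 [[313.0, 263.0], [363.0, 233.0], [381.0, 264.0], [331.0, 294.0]] 334.6 270.2
blue 479 [[302.0, 275.0], [307.0, 263.0], [351.0, 283.0], [346.0, 295.0]] 327.2 278.4
top 0 [[304.3, 205.2], [304.3, 205.6], [302.2, 210.6]]
top 0.05 [[304.2, 205.0], [304.2, 205.2], [302.1, 210.4]]
top 0.1 [[304.0, 204.9], [304.1, 205.0], [301.9, 210.3]]
scene 0 [[330.5, 273.5], [330.5, 274.9], [334.3, 269.4]]
scene 0.05 [[330.7, 271.4], [330.6, 272.9], [334.5, 267.6]]
scene 0.1 [[330.9, 269.2], [330.8, 270.9], [334.7, 265.7]]
```

Emit:
servo_tool --series '[[[-1,0,0.5,0],[-1,0,0.5,0],[-1,0,0.5,0],[-1,0,0.5,0],[0,0,0,0],[0,0,0,0],[0,0,0,0],[0,0,0,0],[0,0,0,0],[0,0,0,0]]]'

```text
t: 12.53
eef_pos: [0.6332, 0.0859, 0.056]
ee_rot: [-3.142, 0.0, 2.793]
force: [-1.2, 0.4, 2.4]
width: 0.0008
gripper_force: 0.7
```

```bash
python3 -c "
from h import *
rep();orange()"
```

```text
TCP rel hinge [ 49.   -1.3 -22. ] F rx,ry,z [-1.3 -0.   2.4] 12.5333
orange 174 [[314.0, 265.0], [332.0, 224.0], [371.0, 241.0], [353.0, 283.0]] 335.2 270.9
blue 477 [[302.0, 275.0], [307.0, 264.0], [351.0, 284.0], [346.0, 295.0]] 327.0 278.4
```

Emit:
servo_tool --series '[[[0,0,0.5,0],[0,0,0.5,0],[0,0,0.5,0],[0,0,0.5,0],[0,0,0,0],[0,0,0,0],[0,0,0,0],[0,0,0,0],[0,0,0,0],[0,0,0,0]]]'

```text
t: 13.42
eef_pos: [0.6334, 0.086, 0.0551]
ee_rot: [3.141, 0.001, 2.794]
force: [-3.2, 0.0, 8.7]
width: 0.0006
gripper_force: 4.4
```

```bash
python3 -c "
from h import *
rep();orange()"
```

```text
TCP rel hinge [ 49.2  -1.1 -22.9] F rx,ry,z [-3.  -1.1  8.7] 13.4167
orange 156 [[314.0, 279.0], [317.0, 232.0], [357.0, 235.0], [354.0, 282.0]] 335.3 271.4
blue 475 [[302.0, 275.0], [307.0, 264.0], [351.0, 284.0], [346.0, 295.0]] 326.9 278.4
```

The force rises sharply to 8.7 N, so the cover is flat on its stop. Now I push it along towards the lip.

Emit:
servo_tool --series '[[[-1.5,0,0,0],[-1.5,0,0,0],[-1.5,0,0,0],[-1.5,0,0,0],[-1.5,0,0,0],[-1.5,0,0,0],[-1.5,0,0,0],[-1.5,0,0,0],[0,0,0,0],[0,0,0,0]]]'

```text
t: 14.3
eef_pos: [0.6447, 0.0818, 0.055]
ee_rot: [3.141, 0.001, 2.794]
force: [-4.0, -0.1, 7.5]
width: 0.0004
gripper_force: 4.1
```

```bash
python3 -c "
from h import *
rep();orange()"
```

```text
TCP rel hinge [ 61.2  -1.2 -23. ] F rx,ry,z [-3.7 -1.5  7.5] 14.3
orange 14 [[331.0, 241.0], [335.0, 231.0], [359.0, 241.0], [355.0, 251.0]] 347.1 240.9
blue 558 [[302.0, 275.0], [307.0, 263.0], [352.0, 283.0], [347.0, 295.0]] 327.1 278.3
```

Emit:
servo_tool --series '[[[-1,0,0,0],[-1,0,0,0],[-1,0,0,0],[-1,0,0,0],[-1,0,0,0],[-1,0,0,0],[-1,0,0,0],[0,0,0,0],[0,0,0,0],[0,0,0,0]]]'

```text
t: 15.18
eef_pos: [0.6505, 0.0797, 0.0547]
ee_rot: [-3.142, -0.001, 2.794]
force: [-6.0, 0.6, 8.2]
width: 0.0003
gripper_force: 4.2
```

```bash
python3 -c "
from h import *
rep();orange()"
```

```text
TCP rel hinge [ 67.3  -1.2 -23.3] F rx,ry,z [-5.9 -1.5  8.2] 15.1833
orange 14 [[330.0, 235.0], [362.0, 235.0], [362.0, 251.0], [330.0, 251.0]] 343.1 241.9
blue 555 [[302.0, 275.0], [307.0, 263.0], [352.0, 283.0], [347.0, 295.0]] 327.0 278.2
```

```bash
cat >> h.py <<'E'
def strip(ks=(-.047,.047)):
    f=eyes.grab_frame("scene");up=np.r_[0,0,1]
    for k in ks:
        print(k,[(d,f[int(round(v)),int(round(u))].tolist()) for d in range(80,112,2) for u,v in [proj("scene",H+rx*d*1e-3+ry*k+up*.011)[0]]])
E
python3 -c "
from h import *
strip((.04,))"
```

```text
0.04 [(80, [57, 106, 100]), (82, [54, 93, 86]), (84, [58, 107, 101]), (86, [58, 106, 100]), (88, [67, 128, 117]), (90, [67, 128, 117]), (92, [80, 147, 134]), (94, [80, 147, 134]), (96, [78, 144, 133]), (98, [76, 143, 132]), (100, [77, 145, 132]), (102, [80, 146, 133]), (104, [78, 147, 131]), (106, [77, 141, 125]), (108, [55, 95, 151]), (110, [55, 95, 151])]
```

Emit:
servo_tool --series '[[[-1,0,0,0],[-1,0,0,0],[-1,0,0,0],[-1,0,0,0],[-1,0,0,0],[-1,0,0,0],[0,0,0,0],[0,0,0,0],[0,0,0,0],[0,0,0,0]]]'

```text
t: 16.12
eef_pos: [0.6563, 0.0777, 0.0546]
ee_rot: [3.142, -0.0, 2.794]
force: [-4.7, 1.2, 8.7]
width: 0.0006
gripper_force: 3.7
```

```bash
python3 -c "
from h import *
rep();orange();strip((.04,))"
```

```text
TCP rel hinge [ 73.5  -1.2 -23.4] F rx,ry,z [-4.8 -0.5  8.7] 16.1167
orange 13 [[328.0, 247.0], [328.0, 235.0], [361.0, 236.0], [361.0, 248.0]] 341.5 240.9
blue 538 [[302.0, 275.0], [307.0, 263.0], [352.0, 283.0], [347.0, 295.0]] 326.9 278.5
0.04 [(80, [58, 105, 100]), (82, [51, 92, 86]), (84, [56, 106, 99]), (86, [57, 106, 98]), (88, [69, 127, 117]), (90, [69, 127, 117]), (92, [77, 147, 135]), (94, [77, 147, 135]), (96, [78, 145, 135]), (98, [79, 146, 134]), (100, [73, 140, 128]), (102, [79, 147, 135]), (104, [80, 148, 134]), (106, [77, 142, 126]), (108, [52, 94, 151]), (110, [52, 94, 151])]
```

The green plate now reaches the lip edge, and that did not change over the last push. I push on to the end wall to confirm the stop.

Emit:
servo_tool --series '[[[-1,0,0,0],[-1,0,0,0],[-1,0,0,0],[-1,0,0,0],[-0.5,0,0,0],[0,0,0,0],[0,0,0,0],[0,0,0,0],[0,0,0,0],[0,0,0,0]]]'

```text
t: 17.05
eef_pos: [0.6575, 0.0769, 0.0539]
ee_rot: [-3.14, -0.005, 2.793]
force: [-13.0, 6.0, 11.6]
width: 0.0002
gripper_force: 9.1
```

```bash
python3 -c "
from h import *
rep();strip((.04,));print(proj('scene',H-rx*.095))"
```

```text
TCP rel hinge [ 74.9  -1.5 -24.1] F rx,ry,z [-14.2   1.2  11.6] 17.05
0.04 [(80, [52, 88, 81]), (82, [52, 86, 80]), (84, [59, 108, 99]), (86, [56, 103, 97]), (88, [63, 112, 102]), (90, [63, 112, 102]), (92, [77, 146, 134]), (94, [77, 146, 134]), (96, [81, 150, 137]), (98, [78, 146, 133]), (100, [78, 147, 133]), (102, [80, 148, 134]), (104, [78, 149, 132]), (106, [79, 149, 131]), (108, [58, 106, 156]), (110, [58, 106, 156])]
[[378.67432594 223.67826327]]
```

The finger meets a hard stop at 14 N with the lip unmoved in the picture: the cover is fully out. I lift off without dragging it back.

Emit:
servo_tool --series '[[[0,0,-0.8,0],[0.5,0,-0.8,0],[1,0,-1,0],[1,0,-1,0],[1,0,-1,0],[1,0,-2,0],[0.5,0,-5,0],[0,0,-10,0],[0,0,-20,0],[0,0,-20,0]]]'

```text
t: 17.93
eef_pos: [0.6564, 0.0773, 0.1167]
ee_rot: [-3.141, -0.0, 2.793]
force: [-0.4, -0.4, -0.5]
width: 0.0002
gripper_force: 0.0
```

Emit:
servo_tool --series '[[[0,0,-30,0],[0,0,-30,0],[0,0,-30,0],[0,0,-30,0],[40,0,0,0],[40,0,0,0],[40,0,0,0],[0,0,0,0],[0,0,0,0],[0,0,0,0]]]'

```text
t: 18.77
eef_pos: [0.544, 0.1188, 0.2372]
ee_rot: [3.14, 0.002, 2.794]
force: [0.8, 0.6, -0.1]
width: 0.0003
gripper_force: 0.0
```

```bash
python3 -c "
from h import *
rep();orange();strip((-.04,.0,.04))
f=eyes.grab_frame('top');g=np.ascontiguousarray(f)
h=cv2.cvtColor(g,cv2.COLOR_RGB2HSV)
m=cv2.inRange(h,(75,80,30),(95,255,255))
z=m*0;z[170:270,240:345]=m[170:270,240:345];ys,xs=np.nonzero(z)
if len(xs):
  b=cv2.boxPoints(cv2.minAreaRect(np.c_[xs,ys].astype(np.float32)))
  print(len(xs),[((onz('top',p,.089)-H)@np.c_[rx,ry]).round(3).tolist() for p in b])
m=cv2.inRange(h,(105,150,80),(125,255,255));z=m*0;z[180:215,280:335]=m[180:215,280:335];ys,xs=np.nonzero(z);print(len(xs),cv2.minAreaRect(np.c_[xs,ys].astype(np.float32)))
"
```

```text
TCP rel hinge [-46.1  -0.8 159.2] F rx,ry,z [ 0.5  0.8 -0.1] 18.7667
orange 0
blue 463 [[302.0, 274.0], [307.0, 263.0], [352.0, 283.0], [347.0, 295.0]] 327.4 277.7
-0.04 [(80, [76, 135, 124]), (82, [73, 129, 118]), (84, [76, 138, 125]), (86, [76, 137, 124]), (88, [71, 136, 124]), (90, [74, 135, 124]), (92, [74, 137, 126]), (94, [74, 136, 123]), (96, [73, 135, 124]), (98, [73, 136, 125]), (100, [73, 136, 124]), (102, [61, 102, 89]), (104, [61, 102, 89]), (106, [48, 77, 106]), (108, [49, 78, 138]), (110, [48, 82, 167])]
0.0 [(80, [59, 101, 94]), (82, [59, 101, 94]), (84, [65, 114, 107]), (86, [69, 127, 116]), (88, [73, 135, 124]), (90, [76, 137, 125]), (92, [76, 137, 125]), (94, [73, 136, 124]), (96, [73, 136, 124]), (98, [76, 139, 128]), (100, [76, 139, 128]), (102, [67, 120, 108]), (104, [54, 88, 76]), (106, [60, 80, 69]), (108, [63, 79, 151]), (110, [63, 79, 151])]
0.04 [(80, [55, 91, 83]), (82, [56, 85, 78]), (84, [56, 94, 87]), (86, [67, 118, 107]), (88, [73, 135, 124]), (90, [73, 135, 124]), (92, [76, 137, 126]), (94, [76, 137, 126]), (96, [70, 134, 122]), (98, [75, 138, 127]), (100, [74, 138, 126]), (102, [67, 121, 109]), (104, [58, 104, 95]), (106, [61, 78, 66]), (108, [75, 82, 133]), (110, [75, 82, 133])]
999 [[0.026, 0.055], [0.103, 0.056], [0.103, -0.111], [0.026, -0.111]]
314 ((306.0257873535156, 198.93296813964844), (39.77487564086914, 7.897539138793945), 21.037511825561523)
```

The cover stays shut with the robot clear and the recorder unmoved. I'll check the slide travel more finely with an intensity profile in the top view.

```bash
python3 -c "
from h import *
f=eyes.grab_frame('top').astype(np.float32);f0=cv2.imread('pics/top0.png')[:,:,::-1].astype(np.float32)
D=np.arange(14,132,2);K=np.linspace(-.035,.035,15)
for n,im in (('now',f),('start',f0)):
  P=np.array([[proj('top',H+rx*d*1e-3+ry*k+np.r_[0,0,.011])[0] for k in K] for d in D]).astype(np.float32)
  v=cv2.remap(im,P[...,0],P[...,1],1).mean(1).round().astype(int)
  print(n);print(' '.join(f'{d}:{list(map(int,c))}' for d,c in zip(D,v) if n=='now' or d>95))
"
```

```text
now
14:[95, 93, 88] 16:[99, 96, 91] 18:[102, 99, 94] 20:[108, 105, 100] 22:[114, 112, 106] 24:[113, 113, 106] 26:[106, 112, 104] 28:[103, 114, 106] 30:[102, 116, 108] 32:[96, 118, 110] 34:[88, 121, 112] 36:[84, 123, 114] 38:[83, 123, 114] 40:[82, 121, 113] 42:[78, 114, 106] 44:[74, 108, 101] 46:[73, 109, 102] 48:[74, 111, 105] 50:[74, 113, 106] 52:[74, 115, 108] 54:[75, 117, 110] 56:[75, 118, 112] 58:[75, 120, 113] 60:[76, 122, 116] 62:[74, 123, 117] 64:[73, 124, 118] 66:[72, 126, 120] 68:[70, 127, 121] 70:[69, 128, 122] 72:[68, 130, 124] 74:[68, 131, 125] 76:[68, 131, 126] 78:[67, 132, 126] 80:[67, 132, 126] 82:[65, 128, 122] 84:[64, 125, 119] 86:[73, 140, 132] 88:[88, 167, 156] 90:[92, 176, 164] 92:[93, 177, 165] 94:[93, 177, 165] 96:[93, 177, 165] 98:[93, 177, 165] 100:[96, 176, 164] 102:[115, 171, 154] 104:[156, 153, 121] 106:[182, 124, 95] 108:[131, 103, 136] 110:[72, 103, 194] 112:[51, 108, 213] 114:[49, 108, 215] 116:[49, 108, 215] 118:[49, 108, 215] 120:[49, 108, 215] 122:[49, 109, 215] 124:[50, 109, 215] 126:[54, 111, 215] 128:[79, 124, 216] 130:[137, 162, 219]
start
96:[191, 194, 196] 98:[189, 192, 192] 100:[186, 189, 186] 102:[184, 187, 183] 104:[175, 179, 176] 106:[142, 147, 154] 108:[90, 108, 149] 110:[53, 93, 171] 112:[42, 92, 183] 114:[41, 92, 185] 116:[41, 92, 185] 118:[42, 92, 185] 120:[42, 93, 185] 122:[44, 97, 187] 124:[45, 98, 187] 126:[47, 96, 186] 128:[67, 105, 186] 130:[116, 138, 190]
```

The plate ends at about 103.5 mm, and about 4.5 mm of orange shows before the lip (4 mm nominal). The well wall is at 86 mm, which is 72 + 14, so the cover is fully out.

```bash
python3 -c "
from station import ticket
print(ticket.job_done())"
```

```text
the job is handed in; nothing more can be done
None
```

The cover is folded shut and pushed out to its stop, with the orange tongue tucked under the blue lip; it stayed shut with the arm clear, the recorder hadn't moved in the camera view, and the job is handed in.

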